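Let the purple balls out of the dispenser

ROBOT

A 6-joint arm with a two-finger parallel gripper is mounted at the origin on the work surface. World frame = base frame: x ahead of the robot, y to its left, z up, the work surface at z = 0. Lengths are in m, angles in rad, forces in N, time in s.
With the tool pointing down it reaches from about 0.25 to 0.775 m from the base axis. Payload 4 kg.
Tool frame: the origin (TCP) lies at the very end of the fingers, on their centre line; the grasp point (between the pads) lies hold_point_z behind it (hold_point_z is the distance from the TCP to the grasp point, in m); z points along the fingers, y is the direction in which the jaws open and shut (so a half turn about z gives the same grasp; the last joint's range is limited). The gripper opens to 94 mm and grips with 3 to 60 N. Pads are 16 mm wide; open, the fingers measure 119 mm over their backs; the gripper's body (75 mm by 177 mm) begins 78 mm behind the grasp point.
Start: joints at [-1.29, 0.087, 1.371, -0, 1.684, -0.103], TCP at [0.206, -0.51, 0.206] pointing down, gripper open.
Joint ranges: [-3.1, 3.1], [-0.76, 2.03], [0.27, 2.55], [-1.08, 4.22], [0.17, 2.65], [-2.57, 2.57]. Speed limits (rad/s): [2.79, 2.79, 3.14, 3.14, 3.14, 3.14].

INTERFACE

Orientations are given as [roll, pitch, yaw] about the fixed x, y, z axes, in that order (R = Rz(yaw) Ry(pitch) Rx(roll)).
In Python, from bench import * gives the robot as it stands.
- The arm moves only by the tool step_arm, never from a script. Its argument "increments" is text: rows parted by semicolons, each of 6 numbers parted by spaces: the shift along the tool's x, y, z in cm, then the turn, a rotation vector about the tool's x, y, z in rad. A call has 1 to 5 rows; each row shifts and turns the commanded pose from where the row before left it, along the tool's axes as they then stand; what a row does not reach is not made up. A row lasts 1/10 s, in which the tool goes at most 50 mm and 8.59 degrees, less where a joint would pass 70% of its speed; a pose out of reach is approached as far as the arm can. A call is refused whole if a number of a shift passes 5 or a number of a turn 0.15, either way. A call with a gripper value outside its range is refused whole. "claw" is the gripper's target within -1 to 1 (shut at 1, half-way at 0, fully open at -1), set as the call begins (left out, the last holds). The fingers move at their own pace and stop on an object; the grip force is fixed at half the most. Time passes only in rows, so rows that do not move let the fingers close. It gives the time, the measured TCP pose, the force and the opening at its end, in the units of the state.
- get_obs(): the state, without advancing time (a new reading comes with each control period).
- snapshot(name): name is "scene" or "top"; returns the picture (420x560x3 uint8, red, green, blue); there is no depth.
- calibration(name): a dict with "camera_matrix" (3x3 intrinsics, pixels), "eye" and "orientation" of the camera in the world. Camera axes: x right, y up, looking along -z (the intrinsics and any distortion apply to the point x, -y, -z); pixel columns grow to the right and rows downward; lengths in m; the calibration is good to about 2 mm. A picture is of the moment at which its call begins. calibration takes no time and is no camera call.
- close_job(): hands the job in, once; it reports no verdict.
The state is a dict: "time": time; "joint_positions": joint angles; "qvel": joint speeds; "joint_torque": joint torques, N m; "tool_pos": TCP position; "ee_rot": TCP orientation; "wrist_force": force on the tool from outside, world axes, zero at the start; "wrist_torque": the same for the moment, N m; "width": finger opening in m.
Only numpy, scipy, OpenCV 4.12 (cv2) and the standard library are available. Lean on these libraries where they do the work, as an engineer would, in place of code of your own. Each camera call takes 0.05 s, during which the arm holds its last target. There are 200 camera calls.

TASK

Press down the orange paddle of the dispenser that holds the purple balls, and keep it down so that its gate stays up until all three purple balls have rolled into that dispenser's catch tray; then let the paddle come up again so that the gate shuts. Use the paddle only: do not touch the gate or pick up or push the balls. Leave the green dispenser shut and everything else where it stands.

Things in the scene. Friction and masses are not known exactly. Their poses are not given: they have to be found in the camera images.
- dispenser_purple: ball dispenser holding three purple balls, fixed to the table; the two dispensers differ only in their balls. Plywood base 335 x 120 x 6 mm, x -165 to +170, y -60 to +60 mm; origin on its underside. Clear-sided open chute (centre line y -15 mm) slopes down towards +x to the gate at x 55 mm, tray beyond. Lever along x at y +34 mm, pivot at x -40 mm, height 100 mm. Tallest: paddle 112 mm, two posts at the pivot 108 mm.
- tray_purple (a point): middle of the floor of the purple dispenser's catch tray, 15 mm above the table (the floor slopes, 7 mm at its +x -y corner to 23 mm opposite); the tray measures 112 mm along the dispenser's x and 94 mm along y inside, wooden sides 42 mm and clear end wall 58 mm high.
- lever_purple (a joint): rocking lever of the purple dispenser, rad: 0 gate shut (lever level), grows as the paddle goes down, stop at 0.45. Springs back to 0 when let go; about 3 N rising to 5 N at the paddle. Gate lets balls through from about 0.3 (paddle about 32 mm down); the balls then run out in about 1 s.
- paddle_purple (a point): orange paddle, 44 x 44 x 8 mm plate on the purple dispenser's lever, to be pressed; this point at the centre of its top face, 112 mm above the table at rest; z normal to the face, x along the lever to the gate. It swings about the level pivot 105 mm along its +x and 12 mm below the face, tilting down away from the pivot; free below it down to the base.
- gate_purple (a point): gate, a clear plate under a grey crossbar, at the other end of the purple dispenser's lever, its plate 30 mm wide and 5 mm thick; this point at the plate's middle across, level with the lever 100 mm above the table; the plate hangs 60 mm below that in front of the balls.
- purple1: purple wooden ball, 25 mm diameter, 14 g, number 1 behind the gate; origin at its centre (its axes turn as it rolls).
- purple2: purple wooden ball, 25 mm diameter, 14 g, number 2 behind the gate; origin at its centre (its axes turn as it rolls).
- purple3: purple wooden ball, 25 mm diameter, 14 g, number 3 behind the gate; origin at its centre (its axes turn as it rolls).
- dispenser_green: ball dispenser holding three green balls, fixed to the table; the two dispensers differ only in their balls. Plywood base 335 x 120 x 6 mm, x -165 to +170, y -60 to +60 mm; origin on its underside. Clear-sided open chute (centre line y -15 mm) slopes down towards +x to the gate at x 55 mm, tray beyond. Lever along x at y +34 mm, pivot at x -40 mm, height 100 mm. Tallest: paddle 112 mm, two posts at the pivot 108 mm.
- tray_green (a point): middle of the floor of the green dispenser's catch tray, 15 mm above the table (the floor slopes, 7 mm at its +x -y corner to 23 mm opposite); the tray measures 112 mm along the dispenser's x and 94 mm along y inside, wooden sides 42 mm and clear end wall 58 mm high.
- lever_green (a joint): rocking lever of the green dispenser, rad: 0 gate shut (lever level), grows as the paddle goes down, stop at 0.45. Springs back to 0 when let go; about 3 N rising to 5 N at the paddle. Gate lets balls through from about 0.3 (paddle about 32 mm down); the balls then run out in about 1 s.
- paddle_green (a point): orange paddle, 44 x 44 x 8 mm plate on the green dispenser's lever, to be pressed; this point at the centre of its top face, 112 mm above the table at rest; z normal to the face, x along the lever to the gate. It swings about the level pivot 105 mm along its +x and 12 mm below the face, tilting down away from the pivot; free below it down to the base.
- gate_green (a point): gate, a clear plate under a grey crossbar, at the other end of the green dispenser's lever, its plate 30 mm wide and 5 mm thick; this point at the plate's middle across, level with the lever 100 mm above the table; the plate hangs 60 mm below that in front of the balls.
- green1: green wooden ball, 25 mm diameter, 14 g, number 1 behind the gate; origin at its centre (its axes turn as it rolls).
- green2: green wooden ball, 25 mm diameter, 14 g, number 2 behind the gate; origin at its centre (its axes turn as it rolls).
- green3: green wooden ball, 25 mm diameter, 14 g, number 3 behind the gate; origin at its centre (its axes turn as it rolls).
- glue_jar: closed white jar with blue lid, 48 mm across, 75 mm high; a loose bystander; origin at the centre of its underside.
- ribbon_spool: red spool, 52 mm across, 34 mm high; a loose bystander; origin at the centre of its underside.
- pot: terracotta pot, 70 mm across, 65 mm high; a loose bystander; origin at the centre of its underside.
- glue_gun: white hot-glue gun lying flat, about 180 x 120 mm, 36 mm high; a loose bystander; origin at the centre of its underside.
- moss_frame: dark wooden frame 200 x 260 mm with moss and flowers, about 50 mm high; a loose bystander; origin at the centre of its underside.
- blue_flower: blue artificial flower lying on the table, about 80 mm across, 30 mm high; a loose bystander; origin at the centre of its underside.

How it is judged:
By the outcome, as a careful person would: the job done as asked, in the order asked, and still so for the second after the job is handed in, with the robot touching nothing.
It also fails if it takes over 38 s, if anything falls off the work surface, if the arm or the gripper's body presses on something with over 40 N, if the wrist force passes 120 N, or if a joint passes its speed limit or range.

## Working session

There is one attempt and no reset: what is moved stays moved. The work goes in short steps, Python scripts to look and compute and a tool call to move; the robot and the scene stay as the last step left them, time stands still between calls to the robot, and variables do not carry over. Pictures are saved under pics/ and viewed, about 8 in all and at most 12, crops included, and the job is handed in when it is done.

Besides the shell and the picture viewer there is one more tool, called by a JSON object that holds its "api" and its "payload". step_arm: Moves the arm, as the interface text tells. Its arguments: {"type":"object","properties":{"increments":{"type":"string"},"claw":{"type":"number"}},"required":["increments"]}

```bash
mkdir -p pics; python3 - <<'E'
from bench import *
import cv2
for n in("scene","top"):
    cv2.imwrite(f"pics/{n}0.png",snapshot(n)[:,:,::-1]); print(calibration(n))
o=get_obs(); print(o)
E
```

```text
{'camera_matrix': array([[412.55764505,   0.        , 281.05559779],
       [  0.        , 412.55764505, 207.30655844],
       [  0.        ,   0.        ,   1.        ]]), 'eye': array([1.44244887, 0.49449236, 0.80016309]), 'orientation': array([0.95751261, 0.01627028, 2.09348358])}
{'camera_matrix': array([[393.16281592,   0.        , 284.93058723],
       [  0.        , 393.16281592, 210.21314001],
       [  0.        ,   0.        ,   1.        ]]), 'eye': array([ 0.42051348, -0.01274249,  1.14237338]), 'orientation': array([ 0.18336391, -0.01299029, -1.54890692])}
{'time': 0.1, 'joint_positions': array([-1.29015298e+00,  8.79324692e-02,  1.37209231e+00, -2.64672569e-05,
        1.68357439e+00, -1.03095345e-01]), 'qvel': array([-0.00152748, -0.00044776, -0.00425587, -0.0008246 , -0.00028079,
        0.00016985]), 'joint_torque': array([ 1.19427310e-03, -3.41248941e+01, -3.03302228e+01,  7.19597214e-02,
        3.03788879e-02, -1.02009324e-04]), 'tool_pos': array([ 0.2057696 , -0.50953754,  0.20439861]), 'ee_rot': array([-3.13959409e+00, -1.80330222e-04,  3.83735558e-01]), 'wrist_force': array([0.34318445, 0.28496327, 0.9438024 ]), 'wrist_torque': array([0.00913164, 0.05633052, 0.04389564]), 'width': 0.09361752512960411}
```

View pics/top0.png

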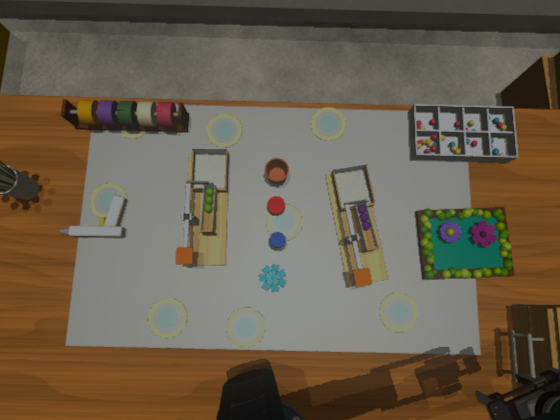

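View pics/scene0.png

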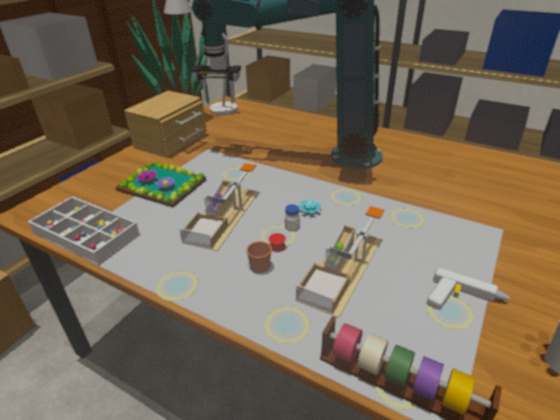

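The top view shows the purple balls near (364,217), with their paddle at (362,277) and the tray at (352,185). The green dispenser is on the left, with its paddle at (184,256). Next I'll locate the purple paddle in both views.

```bash
cat >h.py <<'E'
from bench import *
import cv2, numpy as np
from scipy.spatial.transform import Rotation as Ro
def ray(n,u,v):
    c=calibration(n); d=np.linalg.inv(c["camera_matrix"])@[u,v,1]
    return np.array(c["eye"]),Ro.from_euler('xyz',c["orientation"]).as_matrix()@(d*[1,-1,-1])
def onz(n,u,v,z):
    e,d=ray(n,u,v); return e+d*(z-e[2])/d[2]
def blobs(im,lo,hi,amin=15):
    m=cv2.inRange(cv2.cvtColor(im,cv2.COLOR_RGB2HSV),lo,hi)
    k,_,s,c=cv2.connectedComponentsWithStats(m)
    return [(c[i],s[i]) for i in range(1,k) if s[i][4]>=amin]
E
python3 - <<'E'
from h import *
for n in("top","scene"):
    im=cv2.imread(f"pics/{n}0.png")[:,:,::-1].copy()
    for name,lo,hi in(("or",(4,200,120),(13,255,255)),("pu",(125,80,30),(150,255,255)),("gr",(40,120,60),(75,255,255))):
        for c,s in blobs(im,lo,hi): print(n,name,c.round(1),s,onz(n,*c,.112 if name=="or" else .06).round(4))
# tray rim corners of the purple dispenser (top), eye estimates
for p in((333,172),(370,166)): print(onz("top",*p,.058))
E
```

```text
top or [183.8 250.5] [177 248  15   8  46] [0.4985 0.2394 0.112 ]
top pu [104.9 111.6] [ 97 101  18  23 329] [0.9013 0.5093 0.06  ]
top pu [363.7 216.6] [358 205  12  24 146] [ 0.6088 -0.2433  0.06  ]
top pu [449.8 231.6] [440 222  21  21 259] [ 0.5721 -0.4833  0.06  ]
top pu [483.  233.7] [481 232   5   4  18] [ 0.5684 -0.5759  0.06  ]
top gr [208.4 199.4] [204 188  10  24 160] [0.6471 0.193  0.06  ]
top gr [427.6 212.5] [423 209   9   9  56] [ 0.6247 -0.4235  0.06  ]
top gr [478.2 214.2] [472 209  19  11  60] [ 0.6235 -0.5664  0.06  ]
top gr [444.4 215.5] [437 211  15  10 109] [ 0.6174 -0.4704  0.06  ]
top gr [498.  214.9] [493 210  11  11  74] [ 0.6225 -0.6221  0.06  ]
top gr [461.5 215.8] [457 212  13   8  55] [ 0.6177 -0.5186  0.06  ]
top gr [423.9 230.2] [420 225   8  14  62] [ 0.5742 -0.4109  0.06  ]
top gr [503.3 234. ] [498 229  10  10  67] [ 0.5687 -0.6328  0.06  ]
top gr [503.1 247.6] [498 241  11  11  37] [ 0.5309 -0.6294  0.06  ]
top gr [428.2 253.5] [422 246  13  18 130] [ 0.5098 -0.42    0.06  ]
top gr [508.7 255.3] [507 253   4   6  19] [ 0.5099 -0.6431  0.06  ]
top g
[... 847 characters left out ...]
51.4 165.2] [147 163  11   6  29] [ 0.5328 -0.5949  0.06  ]
scene gr [183.7 171.9] [180 170   7   5  19] [ 0.5136 -0.4566  0.06  ]
scene gr [193.3 179.8] [183 174  21  13  75] [ 0.5395 -0.3908  0.06  ]
scene gr [128.8 184.1] [122 181  17  10  57] [ 0.6674 -0.5681  0.06  ]
scene gr [146.9 189.7] [144 187   7   6  27] [ 0.6636 -0.4871  0.06  ]
scene gr [179.3 191.3] [176 186   7  10  38] [ 0.619  -0.3841  0.06  ]
scene gr [156.8 192.9] [152 191  12   6  43] [ 0.6625 -0.4434  0.06  ]
scene gr [166.2 198.4] [163 195   8   7  41] [ 0.672  -0.3932  0.06  ]
scene gr [339.  245.6] [336 243   7   6  33] [0.6191 0.1897 0.06  ]
[ 0.73641274 -0.15751409  0.058     ]
[ 0.75700457 -0.26399054  0.058     ]
```

```bash
python3 - <<'E'
from h import *
rois={"top":(345,262,380,295),"scene":(236,158,262,178)}
tiles=[]
for n,(a,b,c,d) in rois.items():
    im=cv2.imread(f"pics/{n}0.png")
    hsv=cv2.cvtColor(im,cv2.COLOR_BGR2HSV)
    m=np.zeros(im.shape[:2],np.uint8); m[b:d,a:c]=cv2.inRange(hsv[b:d,a:c],(0,190,90),(15,255,255))
    cs=max(cv2.findContours(m,0,1)[0],key=cv2.contourArea)
    r=cv2.minAreaRect(cs); M=cv2.moments(m,True); ce=(M['m10']/M['m00'],M['m01']/M['m00'])
    print(n,r,ce,M['m00'],onz(n,*ce,.112))
    P=[onz(n,*p,.112) for p in cv2.boxPoints(r)]
    print(np.round(P,4).tolist(),[np.linalg.norm(P[i]-P[i-1]).round(4) for i in range(4)])
    x,y=int(ce[0]),int(ce[1])
    t=im[y-100:y+25,x-60:x+40] if n=="top" else im[y-15:y+90,x-70:x+15]
    tiles.append(cv2.resize(t,(390,int(390*t.shape[0]/t.shape[1])),interpolation=2))
h=max(t.shape[0] for t in tiles)
cv2.imwrite("pics/c1.png",np.hstack([cv2.copyMakeBorder(t,0,h-t.shape[0],0,0,0) for t in tiles]))
E
```

```text
top ((362.2499694824219, 276.75), (15.29705810546875, 14.708710670471191), 78.69007110595703) (362.48636363636365, 276.5772727272727) 220.0 [ 0.44188154 -0.22669715  0.112     ]
[[0.4565, -0.2036, 0.112], [0.4647, -0.2413, 0.112], [0.4265, -0.2484, 0.112], [0.4183, -0.211, 0.112]] [np.float64(0.0388), np.float64(0.0386), np.float64(0.0389), np.float64(0.0383)]
scene ((247.49998474121094, 167.0), (10.60660171508789, 5.515432834625244), 8.13010311126709) (247.5142857142857, 167.0) 35.0 [ 0.45018603 -0.22076138  0.112     ]
[[0.4704, -0.23, 0.112], [0.4381, -0.2489, 0.112], [0.4297, -0.2114, 0.112], [0.462, -0.1935, 0.112]] [np.float64(0.0375), np.float64(0.0374), np.float64(0.0384), np.float64(0.0369)]
```

View pics/c1.png

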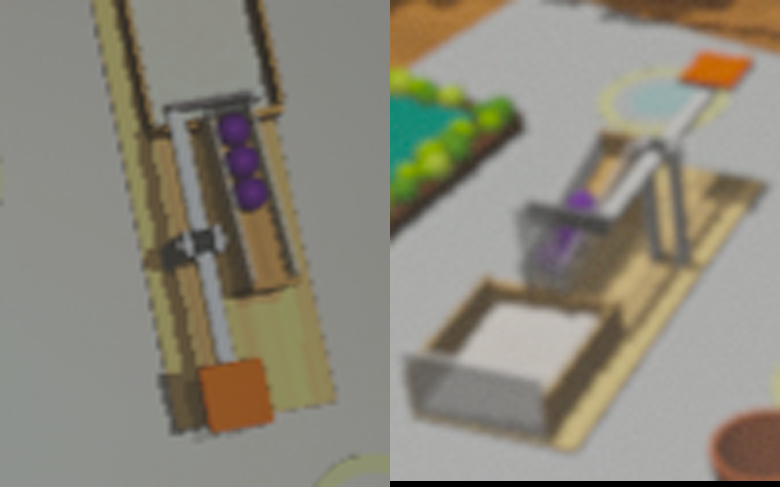

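The left crop shows the purple paddle face centred at about (237,394) in the crop, square on the lever. From both views, the paddle centre is about (0.443, -0.226, 0.112) and the dispenser yaw about 0.19. I'll close the gripper and go above it.

{"api": "step_arm", "payload": {"increments": "3.2 -1.75 0 0 0 0;3.2 -1.75 0 0 0 0;3.2 -1.75 0 0 0 0;3.2 -1.75 0 0 0 0;3.2 -1.75 0 0 0 0", "claw": 1}}

```text
time: 0.6
tool_pos: [0.3221, -0.3675, 0.2049]
ee_rot: [-3.141, 0.0, 0.383]
wrist_force: [0.3, 0.3, 0.4]
width: 0.057
```

{"api": "step_arm", "payload": {"increments": "3.2 -1.75 0 0 0 0;3.2 -1.75 0 0 0 0;3.2 -1.75 1 0 0 0;3.2 -1.75 1.5 0 0 0;3 -1.75 1.5 0 0 0"}}

```text
time: 1.1
tool_pos: [0.436, -0.2273, 0.1648]
ee_rot: [3.141, -0.0, 0.384]
wrist_force: [0.6, -0.6, -1.0]
width: 0.0171
```

{"api": "step_arm", "payload": {"increments": "0 0 0.8 0 0 0.1;0 0 0 0 0 0.09;0 0 0 0 0 0"}}

```text
time: 1.4
tool_pos: [0.435, -0.228, 0.1565]
ee_rot: [-3.14, 0.001, 0.195]
wrist_force: [-0.3, 0.2, -0.0]
width: 0.0008
```

```bash
python3 - <<'E'
from h import *
T=[]
o=get_obs(); p=o["tool_pos"]; print(p,o["ee_rot"],o["width"],o["wrist_force"])
for n,(w,h) in(("top",(50,50)),("scene",(40,40))):
    im=snapshot(n)[:,:,::-1].copy(); c=calibration(n)
    q=Ro.from_euler('xyz',c["orientation"]).as_matrix().T@(p-c["eye"])*[1,-1,-1]; q=c["camera_matrix"]@q; u,v=(q[:2]/q[2]).round().astype(int); print(n,u,v)
    T.append(cv2.resize(im[v-40:v+40,u-40:u+40],(400,400),interpolation=2))
cv2.imwrite("pics/c2.png",np.hstack(T))
E
```

```text
[ 0.43500325 -0.22796207  0.15646925] [-3.14026618e+00  1.47639174e-03  1.94916766e-01] 0.0008365963876831792 [-0.25976921  0.22390537 -0.01526452]
top 367 279
scene 247 153
```

View pics/c2.png

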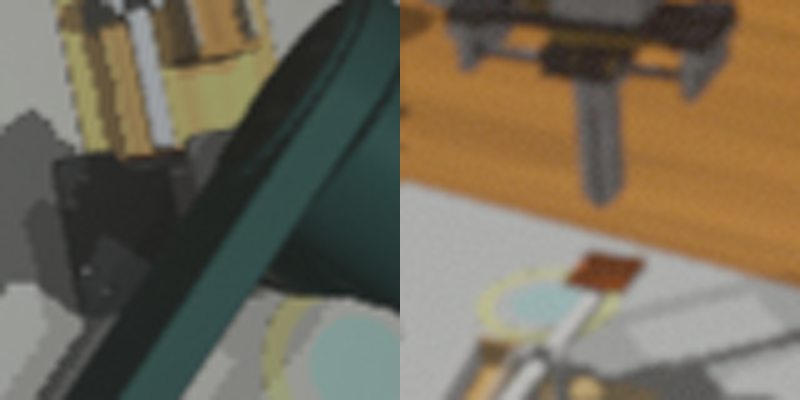

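The right crop shows the fingertip at (600,205), directly above the paddle at (607,272). Pressing now.

{"api": "step_arm", "payload": {"increments": "0.2 0 1.5 0 0 0;0.2 0 1.5 0 0 0;0 0 1 0 0 0;0 0 1 0 0 0;0 0 0 0 0 0"}}

```text
time: 2.0
tool_pos: [0.4385, -0.2281, 0.1067]
ee_rot: [-3.141, 0.002, 0.194]
wrist_force: [-2.3, 0.7, 3.0]
width: 0.0003
```

{"api": "step_arm", "payload": {"increments": "0 0 1 0 0 0;0 0 1 0 0 0;0 0 0.9 0 0 0;0 0 0.7 0 0 0;0 0 0 0 0 0"}}

```text
time: 2.5
tool_pos: [0.439, -0.2279, 0.0707]
ee_rot: [-3.141, 0.001, 0.194]
wrist_force: [0.2, -0.7, 5.1]
width: 0.0003
```

{"api": "step_arm", "payload": {"increments": "0 0 0 0 0 0;0 0 0 0 0 0;0 0 0 0 0 0;0 0 0 0 0 0;0 0 0 0 0 0"}}

```text
time: 3.0
tool_pos: [0.439, -0.2279, 0.0715]
ee_rot: [3.142, 0.0, 0.194]
wrist_force: [-1.0, -0.5, 3.7]
width: 0.0005
```

{"api": "step_arm", "payload": {"increments": "0 0 0 0 0 0;0 0 0 0 0 0;0 0 0 0 0 0;0 0 0 0 0 0;0 0 0 0 0 0"}}

```text
time: 3.5
tool_pos: [0.439, -0.2279, 0.0714]
ee_rot: [-3.142, 0.0, 0.194]
wrist_force: [-1.6, -1.0, 3.9]
width: 0.0006
```

```bash
python3 - <<'E'
from h import *
a=snapshot("top")[150:300,290:400]; b=snapshot("scene")[140:260,170:290]
cv2.imwrite("pics/c3.png",np.hstack([cv2.resize(a,(396,540),interpolation=2),cv2.resize(b,(400,540),interpolation=2)])[:,:,::-1])
E
```

```text
(no output)
```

View pics/c3.png

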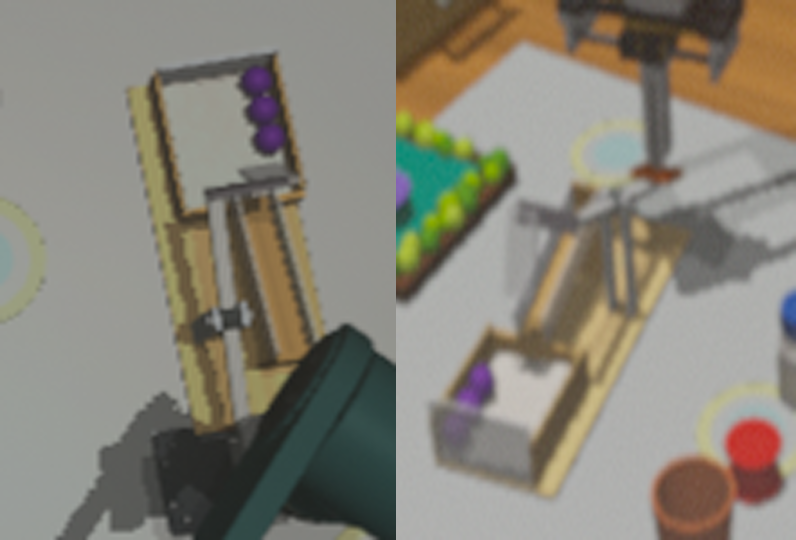

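The top crop shows all three purple balls in the tray at (257,80), (263,108) and (270,138), and the chute is empty. Now I'll raise the tool so the paddle comes up.

{"api": "step_arm", "payload": {"increments": "0 0 -0.8 0 0 0;0 0 -0.8 0 0 0;0 0 -0.8 0 0 0;0 0 -0.8 0 0 0;0 0 -1 0 0 0"}}

```text
time: 4.1
tool_pos: [0.44, -0.2276, 0.1144]
ee_rot: [3.142, -0.002, 0.194]
wrist_force: [-0.4, 0.3, -0.5]
width: 0.0003
```

{"api": "step_arm", "payload": {"increments": "0 0 -2 0 0 0;-2 0 -4 0 0 0;-3 2 -4 0 0 0;-3 3 -2 0 0 0;-3 3 0 0 0 0"}}

```text
time: 4.6
tool_pos: [0.35, -0.3277, 0.2357]
ee_rot: [3.133, -0.007, 0.196]
wrist_force: [1.1, -0.8, -1.2]
width: 0.0003
```

{"api": "step_arm", "payload": {"increments": "-3 3 0 0 0 0;-2 3 0 0 0 0;0 3 0 0 0 0;0 0 0 0 0 0;0 0 0 0 0 0"}}

```text
time: 5.1
tool_pos: [0.3172, -0.4237, 0.2302]
ee_rot: [-3.14, -0.001, 0.194]
wrist_force: [-1.0, 0.8, 0.7]
width: 0.0008
```

```bash
python3 - <<'E'
from h import *
o=get_obs(); print(o["time"],o["tool_pos"],o["wrist_force"])
a=snapshot("top"); b=snapshot("scene")
cv2.imwrite("pics/c4.png",np.hstack([cv2.resize(a[130:300,160:400],(480,340),interpolation=2),cv2.resize(b[140:260,170:290],(320,340),interpolation=2)])[:,:,::-1])
a0=cv2.imread("pics/top0.png")[:,:,::-1]
d=cv2.absdiff(a,a0.copy()).max(2)
print("green/bystander diff",d[150:290,165:310].max(), "moss",d[205:280,415:515].max())
E
```

```text
5.1 [ 0.31718882 -0.42365341  0.23020051] [-0.9573579  0.7844448  0.6788487]
green/bystander diff 5 moss 5
```

View pics/c4.png

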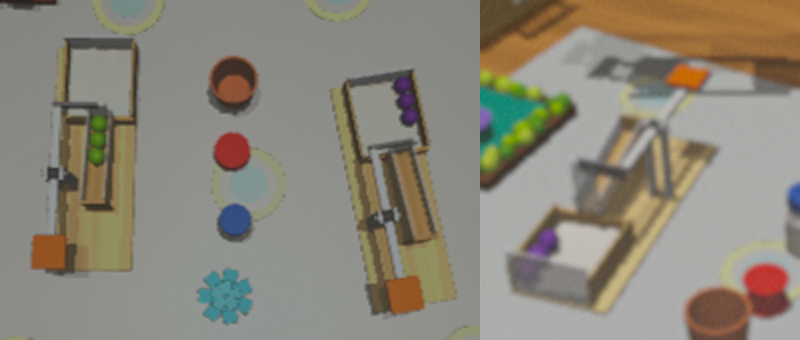

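The purple balls are in the tray at (404,86) to (411,117), the paddle is back up at (405,296) and the gate is down. The green dispenser is unchanged, so I'm handing the job in.

```bash
python3 -c "
from bench import *
close_job()"
```

```text
the job is handed in; nothing more can be done
```

The purple dispenser's three balls are in its catch tray, the paddle is back up and the gate is shut. I pressed the paddle with the closed fingertips to about 0.39 rad (estimated from the tool height) and held it for about 1 s. I let it up only after a picture showed all three balls in the tray, then moved the arm clear.

- **Final pictures:** they show the balls in the tray, the paddle level and the gate down.
- **Everything else:** the part of the top view with the green dispenser, pot, spool, jar and flower matches the first picture (differences up to 5 of 255, image noise), and so does the moss frame. I did not compare the glue gun.
- **Limits:** the wrist force readings stayed at about 5 N or less, and the arm finished at 5.1 s of the 38 s allowed.

No check failed. The two cameras disagreed by about 10 mm on the paddle's position, which was small enough for a 44 mm paddle.

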